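Transfer the setting rollers in reverse order

ROBOT

A 7-joint arm with a two-finger parallel gripper is mounted at the origin on the work surface. World frame = base frame: x ahead of the robot, y to its left, z up, the work surface at z = 0. Lengths are in m, angles in degrees, forces in N, time in s.
With the tool pointing down it reaches from about 0.425 to 0.875 m from the base axis. Payload 4.7 kg.
Tool frame: the origin (TCP) lies between the finger pads; the fingertips stand 19 mm ahead of it and the grasp point (between the pads) is the TCP; x points along the fingers, z is the direction in which the jaws open and shut, and the axes are right-handed (so a half turn about x gives the same grasp; the last joint's range is limited). The gripper opens to 87 mm and grips with 3 to 60 N. Pads are 19 mm wide; open, the fingers measure 117 mm over their backs; the gripper's body (75 mm by 190 mm) begins 51 mm behind the grasp point.
Start: joints at [-62.79, 18.392, -4.016, 83.108, 1.295, 78.541, -3.26], TCP at [0.289, 0.582, 0.242] pointing down, gripper open.
Joint ranges: [-163.93, 163.93], [-17.29, 119.83], [-79.2, 71.16], [3.27, 140.29], [-89.18, 269.18], [5.43, 117.66], [-154.24, 154.24]. Speed limits (degrees/s): [147.25, 147.25, 180, 180, 180, 180, 180].

INTERFACE

Orientations are given as [roll, pitch, yaw] about the fixed x, y, z axes, in that order (R = Rz(yaw) Ry(pitch) Rx(roll)).
In Python, from cell import monitor, read_camera, camera_model, env, regions_of gives the robot as it stands. The module is installed in compiled form; this text tells all that it offers.
- The arm moves only by the tool step_arm, never from a script. Its argument "deltas" is a list of rows, each a list of 5 numbers: the gripper's target within -1 to 1 (fully open at 1, half-way at 0, shut at -1), then the shift along the tool's x, y, z in m, then the turn about the tool's x in degrees. A call has 1 to 12 rows; each row is the pose to reach, as a shift and turn from the pose commanded when the call began, along the tool's axes at that moment; what a row does not reach only later rows make up. A row lasts 1/8 s, in which the tool goes at most 62.5 mm and 10.7 degrees, less where a joint would pass 70% of its speed; a pose out of reach is approached as far as the arm can. A call with a gripper value outside its range is refused whole. The fingers move at their own pace and stop on an object; "newtons" is the grip in N (left out, the last holds). Time passes only in rows, so rows that repeat a pose let the fingers close. It gives the time, the measured TCP pose, the force and the opening at its end, in the units of the state.
- monitor.get_obs(): the state, without advancing time (a new reading comes with each control period).
- read_camera(name): name is "side" or "top" or "wrist"; returns (picture, depth): 400x640x3 uint8, red, green, blue; 400x640 float32, m along the optical axis (not along the pixel's ray), 0 where there is no reading.
- camera_model(name): a dict with "fx", "fy", "cx", "cy" (pixels), "xyz" and "attitude" of the camera in the world. Camera axes: x right, y down, z forward; pixel columns grow to the right and rows downward; lengths in m; the calibration is good to about 2 mm. The wrist camera is an equidistant fisheye: a pixel r from the principal point sees the ray r / f radians off the axis. A picture is of the moment at which its call begins: read the wrist's pose just before it. camera_model takes no time and is no camera call; for the wrist camera it gives the pose at the moment of the call.
- env.sign_off(): hands the job in, once; it reports no verdict.
Trained networks look in the newest picture that a camera, given by its name, has taken for a name from the list of things; names that differ only in an ending like _2 or _b are one class to them, and where a whole thing is asked for, a point or a joint stands for the part that bears it (a point fixed in the world has none). Each returns a list of dicts, best first, with "p" (0 to 1); they miss things now and then, are a little off and sometimes report something else, mostly with a low value. They report only what shows in the picture. A call takes as long as a camera call.
- regions_of(camera, thing): "pixels" (400x640 bool, what is visible of it) and "pixel" ([column, row] in pixels, amid what is visible of it).
The state is a dict: "time_s": time; "qpos": joint angles; "joint_velocities": joint speeds; "effort": joint torques, N m; "tool_pos": TCP position; "tool_rot": TCP orientation; "force": force on the tool from outside, world axes, zero at the start; "wrist_torque": the same for the moment, N m; "grip_width": finger opening in m.
Only numpy, scipy, OpenCV 4.12 (cv2) and the standard library are available. Lean on these libraries where they do the work, as an engineer would, in place of code of your own. Each camera call takes 0.05 s, during which the arm holds its last target. There are 200 camera calls.

TASK

The four setting rollers on the dark wooden drying rack are dry. Move them on to the pegs of the grey dressing rack in reverse order, because the wig dresser works from the other side: the roller at the left end of the drying rack goes to the right end of the dressing rack, the next one beside it, and so on until the right-hand one is at the left end. Stand each roller upright over its own peg, fully down on the white disc, and let go of it.

Things in the scene. Friction and masses are not known exactly. Their poses are not given: they have to be found in the camera images.
- roller_yellow_center (a point): the yellow setting roller: a loose plastic mesh tube, open at both ends, standing upright; outer diameter 30 mm, bore 24 mm, height 64 mm, about 28 g. The point is its centre, half-way up; z is the tube's axis. It starts over the peg of the yellow base, up to 4 mm off the peg's axis
- base_yellow: the yellow base, fixed on the drying rack: a yellow disc, 52 mm across and 6 mm thick, with an upright steel peg 10 mm across that rises 30 mm above the disc. Origin at the centre of the disc's underside, on the peg's axis. It stays put and so shows where the yellow roller stood
- roller_red_center (a point): the red setting roller: a loose plastic mesh tube, open at both ends, standing upright; outer diameter 33 mm, bore 27 mm, height 64 mm, about 28 g. The point is its centre, half-way up; z is the tube's axis. It starts over the peg of the red base, up to 4 mm off the peg's axis
- base_red: the red base, fixed on the drying rack: a red disc, 52 mm across and 6 mm thick, with an upright steel peg 10 mm across that rises 30 mm above the disc. Origin at the centre of the disc's underside, on the peg's axis. It stays put and so shows where the red roller stood
- roller_blue_center (a point): the blue setting roller: a loose plastic mesh tube, open at both ends, standing upright; outer diameter 36 mm, bore 30 mm, height 64 mm, about 28 g. The point is its centre, half-way up; z is the tube's axis. It starts over the peg of the blue base, up to 4 mm off the peg's axis
- base_blue: the blue base, fixed on the drying rack: a blue disc, 52 mm across and 6 mm thick, with an upright steel peg 10 mm across that rises 30 mm above the disc. Origin at the centre of the disc's underside, on the peg's axis. It stays put and so shows where the blue roller stood
- roller_green_center (a point): the green setting roller: a loose plastic mesh tube, open at both ends, standing upright; outer diameter 40 mm, bore 34 mm, height 64 mm, about 28 g. The point is its centre, half-way up; z is the tube's axis. It starts over the peg of the green base, up to 4 mm off the peg's axis
- base_green: the green base, fixed on the drying rack: a green disc, 52 mm across and 6 mm thick, with an upright steel peg 10 mm across that rises 30 mm above the disc. Origin at the centre of the disc's underside, on the peg's axis. It stays put and so shows where the green roller stood
- drying_rack: dark wooden drying rack: fixed board, 72 x 280 x 18 mm; origin under its centre, long side along its own y (world y turned by up to 20 degrees). The four coloured bases (listed separately) stand on it at its own y = -99, -33, +33 and +99 mm, in any order
- dressing_rack: grey dressing rack, empty at first: fixed board, 72 x 280 x 18 mm; origin under its centre, long side along its own y (world y turned by up to 20 degrees). It has 4 white discs (52 mm across, tops 24 mm above the table) with steel pegs (10 mm across, tips 54 mm above the table) at its own x = 0, y = -99, -33, +33, +99 mm. A roller fully down has its centre 56 mm above the table

How it is judged:
By the outcome, as a careful person would: the job done as asked, in the order asked, and still so for the second after the job is handed in, with the robot touching nothing.
It also fails if it takes over 106 s, if anything falls off the work surface, if the arm or the gripper's body presses on something with over 40 N, if the wrist force passes 120 N, or if a joint passes its speed limit or range.

## Working session

There is one attempt and no reset: what is moved stays moved. The work goes in short steps, Python scripts to look and compute and a tool call to move; the robot and the scene stay as the last step left them, time stands still between calls to the robot, and variables do not carry over. Pictures are saved under pics/ and viewed, about 12 in all and at most 16, crops included, and the job is handed in when it is done.

Besides the shell and the picture viewer there is one more tool, called after "Request:" as a command line: name --pt "numbers of a row" for each row, then --argument value for the rest. step_arm: Moves the arm, as the interface text tells. Its arguments: {"type":"object","properties":{"deltas":{"type":"array"},"newtons":{"type":"number"}},"required":["deltas"]}

```bash
mkdir -p pics; ls; python3 - <<'E'
from cell import monitor, read_camera, camera_model
import cv2, numpy as np
o=monitor.get_obs(); print({k:np.round(v,3) for k,v in o.items()})
ims=[]
for n in("top","side"):
    print(n,camera_model(n)); p,d=read_camera(n); ims.append(p)
cv2.imwrite("pics/top0.png",ims[0][:,:,::-1]); cv2.imwrite("pics/side0.png",ims[1][:,:,::-1])
E
```

```text
pics
{'time_s': np.float64(0.0), 'qpos': array([-62.791,  18.437,  -4.015,  83.174,   1.295,  78.542,  -3.26 ]), 'joint_velocities': array([-0.078, -0.019, -0.007, -0.069, -0.008,  0.022,  0.017]), 'effort': array([-0.0000e+00, -4.9129e+01, -4.0400e-01, -3.1254e+01, -6.4000e-02,
        4.3000e-02,  0.0000e+00]), 'tool_pos': array([0.289, 0.582, 0.24 ]), 'tool_rot': array([-176.916,   89.892, -113.315]), 'force': array([-0.231, -0.368,  0.369]), 'wrist_torque': array([-0.038, -0.033,  0.003]), 'grip_width': np.float64(0.087)}
top {'fx': 492.21497582624295, 'fy': 492.21497582624295, 'cx': 316.5461095611667, 'cy': 192.990105630483, 'xyz': array([0.37070567, 0.0023212 , 1.31927258]), 'attitude': array([-171.60594309,   -0.80074042,  -91.0661239 ])}
side {'fx': 402.8563307048042, 'fy': 402.8563307048042, 'cx': 317.4954860476994, 'cy': 200.85441954022951, 'xyz': array([ 0.32591761, -0.66525765,  0.46510111]), 'attitude': array([-119.91713963,    1.19058628,  -17.41394978])}
```

View pics/top0.png

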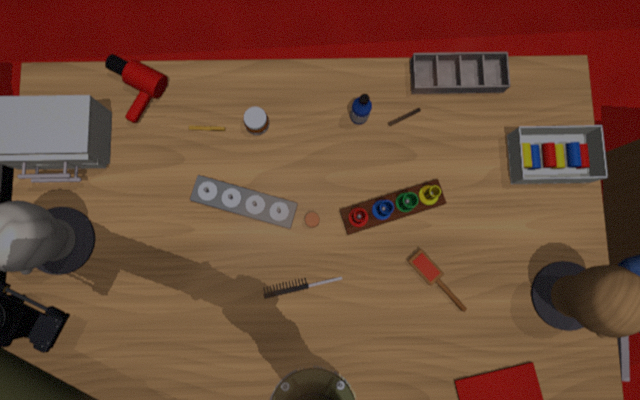

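View pics/side0.png

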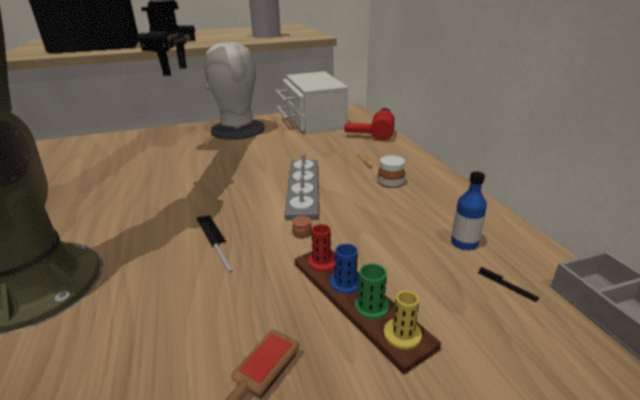

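The top view shows the grey rack at about (244,202). The dark rack is at about (393,206) and holds red, blue, green and yellow from left to right. The side view confirms that all four stand upright. Next I'll measure positions from the top camera.

```bash
cat > h.py <<'E'
import numpy as np, cv2
from scipy.spatial.transform import Rotation as R
from cell import monitor, read_camera, camera_model, regions_of
C=["red","blue","green","yellow"]
def rot(a): return R.from_euler("xyz",a,degrees=True).as_matrix()
def rays(name,m):
    u,v=np.meshgrid(np.arange(640.),np.arange(400.)); x=(u-m["cx"])/m["fx"]; y=(v-m["cy"])/m["fy"]
    if name=="wrist":
        r=np.hypot(x,y); s=np.where(r>1e-9,np.sin(r)/np.maximum(r,1e-9),1)
        d=np.stack([x*s,y*s,np.cos(r)],-1)
    else: d=np.stack([x,y,np.ones_like(x)],-1)
    return d@rot(m["attitude"]).T, d[...,2]
def cloud(name):
    m=camera_model(name); p,d=read_camera(name); r,dz=rays(name,m)
    W=m["xyz"]+r*(d/dz)[...,None]; W[d<=0]=np.nan
    return p,W,m,r
def onplane(m,r,mask,z):   # world points of mask pixels put on height z
    q=r[mask]; return m["xyz"]+q*((z-m["xyz"][2])/q[:,2])[:,None]
E
python3 - <<'E'
from h import *
p,W,m,r=cloud("top")
for c in C:
    for k in("roller_%s_center","base_%s"):
        g=regions_of("top",k%c)[:1]
        for a in g:
            P=W[a["pixels"]]; z=P[:,2]; t=P[z>np.nanmax(z)-.01]
            print(k%c,round(a["p"],2),a["pixel"],a["pixels"].sum(),"zmax",np.nanmax(z).round(3),"top mean",np.nanmean(t,0).round(4), "all",np.nanmean(P,0).round(4))
for k in("drying_rack","dressing_rack"):
    for a in regions_of("top",k)[:1]:
        P=onplane(m,r,a["pixels"],.018)[:,:2]
        b=cv2.minAreaRect(P.astype(np.float32)*1000); print(k,round(a["p"],2),a["pixel"],b)
        print(np.nanpercentile(W[a["pixels"]][:,2],[5,50,95]).round(3))
        bp=cv2.boxPoints(b);i=np.argsort(bp[:,1]); ax=(bp[i[2:]].mean(0)-bp[i[:2]].mean(0)); ax/=np.linalg.norm(ax)
        for y in(-99,-33,33,99): print(y,(np.array(b[0])+ax*y).round(1))
        print("yaw",np.degrees(np.arctan2(-ax[0],ax[1])))
T=camera_model("wrist"); o=monitor.get_obs()
print("tool R\n",rot(o["tool_rot"]).round(3)); print("cam in tool",(rot(o["tool_rot"]).T@(T["xyz"]-o["tool_pos"])).round(3),(rot(o["tool_rot"]).T@rot(T["attitude"])).round(2),T["fx"],T["cx"],T["cy"])
E
```

```text
roller_red_center 0.57 [360.5, 210.3] 84 zmax 0.092 top mean [ 0.5014 -0.1264  0.0874] all [ 0.5021 -0.1277  0.0677]
base_red 0.56 [357.4, 217.2] 126 zmax 0.091 top mean [ 0.5068 -0.114   0.0908] all [ 0.4976 -0.1223  0.0277]
roller_blue_center 0.63 [379.1, 212.2] 69 zmax 0.091 top mean [ 0.5075 -0.1828  0.0861] all [ 0.5147 -0.191   0.0652]
base_blue 0.44 [379.6, 207.1] 196 zmax 0.09 top mean [ 0.5168 -0.181   0.0878] all [ 0.515  -0.1846  0.0303]
roller_green_center 0.76 [410.6, 195.4] 193 zmax 0.092 top mean [ 0.5337 -0.2554  0.0877] all [ 0.5326 -0.2545  0.0657]
roller_yellow_center 0.58 [241.2, 201.8] 2771 zmax 0.059 top mean [0.544  0.1743 0.053 ] all [0.5437 0.1755 0.0215]
base_yellow 0.46 [426.2, 198.6] 157 zmax 0.074 top mean [ 0.5388 -0.322   0.0736] all [ 0.5491 -0.312   0.0249]
drying_rack 0.81 [394.2, 208.8] ((525.2337036132812, -222.4260711669922), (72.32877349853516, 280.0740966796875), 16.417741775512695)
[0.014 0.018 0.023]
-99 [ 553.2 -317.4]
-33 [ 534.6 -254.1]
33 [ 515.9 -190.8]
99 [ 497.3 -127.5]
yaw 16.417751
dressing_rack 0.71 [241.2, 201.6] ((544.585205078125, 175.12564086914062), (283.55035400390625, 75.21572875976562), 73.48484802246094)
[0.014 0.021 0.028]
-99 [516.4  80.2]
-33 [535.2 143.5]
33 [554.  206.8]
99 [572.7 270. ]
yaw -16.515142
tool R
 [[ 0.    -0.896  0.445]
 [ 0.     0.445  0.896]
 [-1.    -0.     0.   ]]
cam in tool [-0.143  0.077  0.001] [[-0.   -0.28  0.96]
 [-0.   -0.96 -0.28]
 [ 1.   -0.    0.  ]] 309.70691628693146 316.14926391788055 201.72416317867015
```

Request:
step_arm --pt "1 0.01 -0.569 -0.615 47" --pt "1 0.01 -0.569 -0.615 47" --pt "1 0.01 -0.569 -0.615 47" --pt "1 0.01 -0.569 -0.615 47" --pt "1 0.01 -0.569 -0.615 47" --pt "1 0.01 -0.569 -0.615 47" --pt "1 0.01 -0.569 -0.615 47" --pt "1 0.01 -0.569 -0.615 47" --pt "1 0.01 -0.569 -0.615 47" --pt "1 0.01 -0.569 -0.615 47" --pt "1 0.01 -0.569 -0.615 47" --pt "1 0.01 -0.569 -0.615 47" --newtons 10

```text
time_s: 2.15
tool_pos: [0.5009, -0.1391, 0.2332]
tool_rot: [4.3, 89.9, 21.0]
force: [0.9, 0.1, -0.6]
grip_width: 0.0872
```

Request:
step_arm --pt "1 0 -0.086 0 0" --pt "1 0 -0.086 0 0" --pt "1 0 -0.086 0 0" --pt "1 0 -0.086 0 0"

```text
time_s: 2.65
tool_pos: [0.5251, -0.2184, 0.2324]
tool_rot: [85.2, 89.9, 101.9]
force: [0.4, 0.8, -0.0]
grip_width: 0.087
```

```bash
cat > meas.py <<'E'
from h import *
import sys
p,W,m,r=cloud("wrist")
cv2.imwrite("pics/%s.png"%sys.argv[1],p[:,:,::-1])
o=monitor.get_obs(); T=rot(o["tool_rot"]); print(o["time_s"],"tcp",o["tool_pos"].round(4),"z ang",np.degrees(np.arctan2(T[1,2],T[0,2])).round(2),"q7",o["qpos"][6].round(1),"width",o["grip_width"].round(4))
for c in C:
    for a in regions_of("wrist","roller_%s_center"%c)[:1]:
        P=W[a["pixels"]]; P=P[np.isfinite(P[:,2])]
        t=P[(P[:,2]>np.percentile(P[:,2],97)-.006)]
        (x,y),rad=cv2.minEnclosingCircle((t[:,:2]*1000).astype(np.float32))
        print(c,round(a["p"],2),a["pixel"],"topz",np.percentile(P[:,2],97).round(4),"circ",np.round([x,y,2*rad],1),len(t),
              "d tool yz mm",(1000*T.T@(np.array([x/1e3,y/1e3,0])-o["tool_pos"]))[1:].round(1))
for k in ("drying_rack","dressing_rack"):
    for a in regions_of("wrist",k)[:1]:
        b=cv2.minAreaRect(onplane(m,r,a["pixels"],.018)[:,:2].astype(np.float32)*1000); print(k,round(a["p"],2),b)
E
python3 meas.py w1
```

```text
Traceback (most recent call last):
  File "meas.py", line 5, in <module>
    o=monitor.get_obs(); T=rot(o["tool_rot"]); print(o["time_s"],"tcp",o["tool_pos"].round(4),"z ang",np.degrees(np.arctan2(T[1,2],T[0,2])).round(2),"q7",o["qpos"][6].round(1),"width",o["grip_width"].round(4))
                                                                                                                                                                                        ^^^^^^^^^^^^^^^^^^^^^
AttributeError: 'float' object has no attribute 'round'
```

View pics/w1.png

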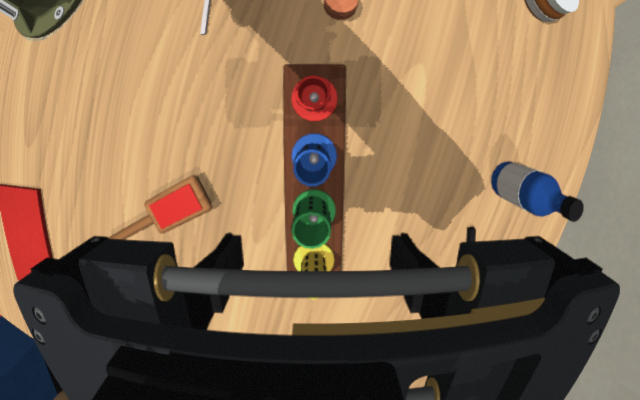

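The wrist view shows red at (314,97), blue at (314,160) and green at (313,222). Yellow, near (314,258), is partly hidden by the gripper. The jaws straddle the rack as planned.

```bash
sed -i 's/o\["grip_width"\].round(4)/round(float(o["grip_width"]),4)/' meas.py; python3 meas.py w2
```

```text
2.75 tcp [ 0.5252 -0.2179  0.2326] z ang 16.75 q7 43.5 width 0.0868
red 0.97 [314.9, 85.3] topz 0.0892 circ [ 494.2 -126.1   33.4] 311 d tool yz mm [96.5 -3.4]
blue 0.64 [311.7, 172.4] topz 0.0888 circ [ 513.3 -193.9   36. ] 358 d tool yz mm [26.1 -4.6]
yellow 0.62 [315.4, 266.1] topz 0.0877 circ [ 555.1 -330.3    5.7] 16 d tool yz mm [-116.6   -3.9]
drying_rack 0.85 ((520.3195190429688, -211.710693359375), (72.86683654785156, 254.8555450439453), 16.697002410888672)
dressing_rack 0.33 ((552.3765869140625, -316.376708984375), (51.772361755371094, 37.55585479736328), 15.106351852416992)
```

Request:
step_arm --pt "1 0 0.096 -0.003 0" --pt "1 0 0.096 -0.003 0" --pt "1 0 0.096 -0.003 0" --pt "1 0.06 0.096 -0.003 0" --pt "1 0.12 0.096 -0.003 0" --pt "1 0.16 0.096 -0.003 0" --pt "1 0.16 0.096 -0.003 0" --pt "1 0.16 0.096 -0.003 0"

```text
time_s: 4.05
tool_pos: [0.4961, -0.1298, 0.0742]
tool_rot: [-37.4, 89.9, -20.9]
force: [0.9, -0.6, 0.0]
grip_width: 0.087
```

Request:
step_arm --pt "-1 0 0 0 0" --pt "-1 0 0 0 0" --pt "-1 0 0 0 0" --pt "-1 0 0 0 0" --pt "-1 0 0 0 0" --pt "-1 0 0 0 0" --pt "-1 0 0 0 0" --pt "-1 0 0 0 0" --newtons 10

```text
time_s: 5.05
tool_pos: [0.4947, -0.1286, 0.0726]
tool_rot: [151.2, 90.0, 167.8]
force: [0.4, -0.7, 0.1]
grip_width: 0.033
```

Request:
step_arm --pt "-1 -0.06 0 0 0" --pt "-1 -0.12 0 0 0" --pt "-1 -0.13 0.05 0.02 8" --pt "-1 -0.13 0.1 0.042 17" --pt "-1 -0.13 0.15 0.063 25" --pt "-1 -0.13 0.192 0.081 33" --pt "-1 -0.13 0.192 0.081 33" --pt "-1 -0.13 0.192 0.081 33" --pt "-1 -0.13 0.192 0.081 33"

```text
time_s: 6.18
tool_pos: [0.5176, 0.0768, 0.2027]
tool_rot: [-52.8, 90.0, -69.3]
force: [-0.0, 0.7, 1.4]
grip_width: 0.0332
```

```bash
cat >> meas.py <<'E'
# white discs: bright low-saturation blobs, put on z=.024
hsv=cv2.cvtColor(p,cv2.COLOR_RGB2HSV)
mk=((hsv[...,1]<40)&(hsv[...,2]>150)&(abs(W[...,2]-.024)<.006)).astype(np.uint8)
n,l,s,_=cv2.connectedComponentsWithStats(mk)
for i in range(1,n):
    if s[i,4]>150:
        q=(onplane(m,r,l==i,.024)[:,:2]*1000).astype(np.float32); (x,y),rad=cv2.minEnclosingCircle(q)
        print("disc",np.round([x,y,2*rad],1),s[i,4],"d tool yz",(1000*T.T@(np.array([x/1e3,y/1e3,0])-o["tool_pos"]))[1:].round(1))
E
python3 meas.py w3
```

```text
6.225 tcp [0.5176 0.077  0.2027] z ang -16.53 q7 -25.5 width 0.0332
red 0.56 [317.4, 245.5] topz 0.2185 circ [518.7  84.   41.2] 965 d tool yz mm [ 7. -1.]
drying_rack 0.6 ((494.04498291015625, -87.08711242675781), (41.29069519042969, 74.33562469482422), 72.42544555664062)
dressing_rack 0.57 ((538.44482421875, 158.6469268798828), (240.52154541015625, 73.6899185180664), 72.87035369873047)
disc [549.3 195.6 170.5] 6247 d tool yz [122.8  -3.4]
disc [514.7  81.5  52.1] 1648 d tool yz [ 3.5 -4.1]
```

View pics/w3.png

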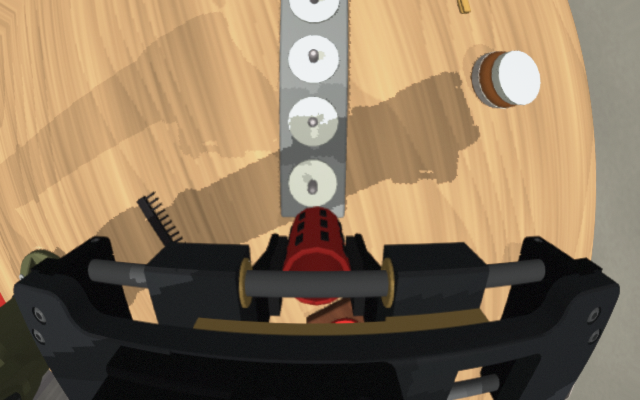

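The picture shows the red roller held at about (317,255), with the empty pegs at (313,185), (312,122), (313,56) and (315,5). The nearest disc measures 52.1 mm across, as it should, so I'm lowering red.

Request:
step_arm --pt "-1 0.0 0.002 -0.004 0" --pt "-1 0.04 0.002 -0.004 0" --pt "-1 0.075 0.002 -0.004 0" --pt "-1 0.1 0.002 -0.004 0" --pt "-1 0.115 0.002 -0.004 0" --pt "-1 0.124 0.002 -0.004 0" --pt "-1 0.129 0.002 -0.004 0" --pt "-1 0.129 0.002 -0.004 0" --pt "-1 0.129 0.002 -0.004 0"

```text
time_s: 7.65
tool_pos: [0.5148, 0.0817, 0.0743]
tool_rot: [39.5, 89.9, 23.1]
force: [0.1, 0.7, 0.2]
grip_width: 0.0333
```

Request:
step_arm --pt "-1 0.001 0 0 0" --pt "-1 0.001 0 0 0" --pt "1 0.001 0 0 0" --pt "1 0.001 0 0 0" --pt "1 0.001 0 0 0" --pt "1 0.001 0 0 0" --pt "1 0.001 0 0 0" --pt "1 0.001 0 0 0"

```text
time_s: 8.65
tool_pos: [0.5143, 0.0816, 0.0726]
tool_rot: [18.3, 90.0, 1.9]
force: [-0.2, 0.2, 0.5]
grip_width: 0.0835
```

Request:
step_arm --pt "1 -0.05 0 0 0" --pt "1 -0.1 0 0 0" --pt "1 -0.13 0 0 0" --pt "1 -0.13 -0.06 0 0" --pt "1 -0.13 -0.06 0 0" --pt "1 -0.13 -0.06 0 0"

```text
time_s: 9.4
tool_pos: [0.4972, 0.0242, 0.2026]
tool_rot: [96.4, 89.9, 79.9]
force: [0.2, 0.2, 0.4]
grip_width: 0.0868
```

```bash
sed -i 's/<40)&(hsv\[...,2\]>150)/<40)\&(hsv[...,2]>185)/' meas.py; python3 meas.py w4
```

```text
9.45 tcp [0.4973 0.0248 0.2025] z ang -16.37 q7 -21.7 width 0.0871
red 0.89 [315.2, 141.9] topz 0.0893 circ [514.8  84.   32.4] 283 d tool yz mm [61.6  0.2]
drying_rack 0.89 ((499.3876037597656, -135.93310546875), (73.0391616821289, 115.333740234375), 16.68802261352539)
dressing_rack 0.85 ((529.9270629882812, 131.69393920898438), (185.5102081298828, 72.25017547607422), 73.00479125976562)
disc [553.1 208.   51.4] 1153 d tool yz [191.4   2. ]
disc [534.  144.9  51.9] 1771 d tool yz [125.5   1.5]
```

View pics/w4.png

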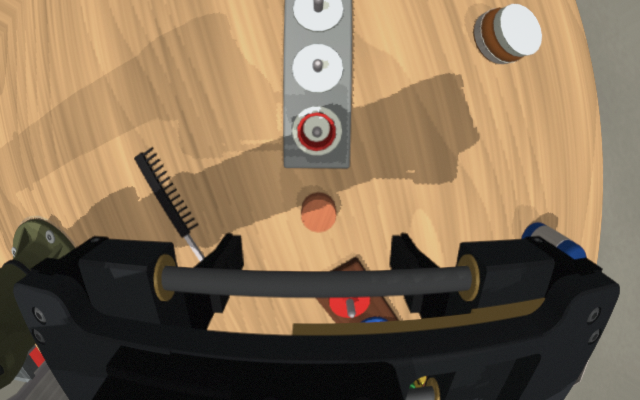

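Red stands over its peg at (317,130). Its top is at z = 89 mm, the same reading as before the move. Next is blue.

Request:
step_arm --pt "1 0 -0.06 0.022 -9" --pt "1 0 -0.115 0.044 -18" --pt "1 0 -0.17 0.066 -27" --pt "1 0 -0.205 0.077 -33" --pt "1 0 -0.205 0.077 -33" --pt "1 0 -0.205 0.077 -33" --pt "1 0 -0.205 0.077 -33"

```text
time_s: 10.62
tool_pos: [0.5137, -0.1925, 0.2024]
tool_rot: [86.3, 90.0, 103.1]
force: [0.6, -0.4, 0.2]
grip_width: 0.0869
```

```bash
python3 meas.py w5
```

```text
10.675 tcp [ 0.5137 -0.1926  0.2025] z ang 16.74 q7 41.0 width 0.0872
blue 0.81 [315.9, 199.8] topz 0.0887 circ [ 513.2 -193.9   36.6] 475 d tool yz mm [-1.3 -0.8]
green 0.93 [315.4, 250.5] topz 0.0883 circ [ 530.4 -251.9   39.1] 264 d tool yz mm [-61.8  -1.1]
yellow 0.56 [317.0, 310.9] topz 0.2701 circ [ 506.6 -167.     6.8] 32 d tool yz mm [26.4  0.5]
drying_rack 0.64 ((523.11767578125, -221.93490600585938), (73.11843872070312, 278.6438293457031), 16.495515823364258)
dressing_rack 0.39 ((495.1794128417969, -127.20921325683594), (51.65882873535156, 53.667232513427734), 42.60824203491211)
```

Blue's centre is within 1.5 mm of the TCP. Descend and grip.

Request:
step_arm --pt "1 0.06 -0.001 -0.001 0" --pt "1 0.11 -0.001 -0.001 0" --pt "1 0.13 -0.001 -0.001 0" --pt "1 0.13 -0.001 -0.001 0" --pt "-1 0.13 -0.001 -0.001 0" --pt "-1 0.13 -0.001 -0.001 0" --pt "-1 0.13 -0.001 -0.001 0" --pt "-1 0.13 -0.001 -0.001 0" --pt "-1 0.13 -0.001 -0.001 0" --pt "-1 0.13 -0.001 -0.001 0" --pt "-1 0.13 -0.001 -0.001 0"

```text
time_s: 12.35
tool_pos: [0.5127, -0.1956, 0.0726]
tool_rot: [0.4, 90.0, 17.0]
force: [-0.0, 0.4, 0.9]
grip_width: 0.0368
```

Request:
step_arm --pt "-1 -0.06 0 0 0" --pt "-1 -0.12 0 0 0" --pt "-1 -0.13 0.05 0.018 5" --pt "-1 -0.13 0.1 0.037 10" --pt "-1 -0.13 0.15 0.055 15" --pt "-1 -0.13 0.2 0.074 20" --pt "-1 -0.13 0.25 0.092 25" --pt "-1 -0.13 0.29 0.107 30" --pt "-1 -0.13 0.319 0.118 33" --pt "-1 -0.13 0.319 0.118 33" --pt "-1 -0.13 0.319 0.118 33" --pt "-1 -0.13 0.319 0.118 33"

```text
time_s: 13.85
tool_pos: [0.5347, 0.1421, 0.2027]
tool_rot: [-53.9, 90.0, -70.5]
force: [-0.7, 0.2, -0.5]
grip_width: 0.0365
```

```bash
python3 meas.py w6
```

```text
13.9 tcp [0.5347 0.1423 0.2027] z ang -16.53 q7 -29.3 width 0.0365
blue 0.57 [316.9, 248.6] topz 0.2186 circ [536.4 147.7  44.2] 1253 d tool yz mm [5.6 0.1]
yellow 0.37 [316.8, 118.0] topz 0.0258 circ [544.5 215.2 202.5] 5623 d tool yz mm [ 72.7 -11.4]
dressing_rack 0.66 ((550.3927612304688, 200.3357696533203), (230.13369750976562, 72.88066101074219), 72.8034439086914)
disc [572.6 271.   52.3] 1781 d tool yz [134.2  -0.3]
disc [554.6 213.   49.7] 1082 d tool yz [73.4 -1. ]
disc [534.  144.7  50.4] 1471 d tool yz [ 2.1 -1.4]
```

Request:
step_arm --pt "-1 0.04 0.001 -0.001 0" --pt "-1 0.075 0.001 -0.001 0" --pt "-1 0.1 0.001 -0.001 0" --pt "-1 0.115 0.001 -0.001 0" --pt "-1 0.124 0.001 -0.001 0" --pt "-1 0.13 0.001 -0.001 0" --pt "-1 0.13 0.001 -0.001 0" --pt "-1 0.13 0.001 -0.001 0"

```text
time_s: 15.2
tool_pos: [0.5343, 0.1452, 0.0732]
tool_rot: [50.8, 89.9, 34.4]
force: [0.2, 0.7, -1.2]
grip_width: 0.0364
```

Request:
step_arm --pt "-1 0.0 0 0 0" --pt "1 0.0 0 0 0" --pt "1 0.0 0 0 0" --pt "1 0.0 0 0 0" --pt "1 0.0 0 0 0" --pt "1 0.0 0 0 0" --pt "1 0.0 0 0 0" --pt "1 0.0 0 0 0"

```text
time_s: 16.2
tool_pos: [0.5339, 0.1451, 0.0727]
tool_rot: [42.8, 90.0, 26.4]
force: [0.3, 0.4, -0.4]
grip_width: 0.0861
```

Request:
step_arm --pt "1 -0.05 0 0 0" --pt "1 -0.1 0 0 0" --pt "1 -0.13 0 0 0" --pt "1 -0.13 -0.06 0 0" --pt "1 -0.13 -0.06 0 0" --pt "1 -0.13 -0.06 0 0"

```text
time_s: 16.95
tool_pos: [0.5169, 0.0877, 0.2027]
tool_rot: [97.1, 89.9, 80.6]
force: [0.1, 1.3, -0.5]
grip_width: 0.0867
```

```bash
python3 meas.py w7
```

```text
17.0 tcp [0.5169 0.0883 0.2025] z ang -16.36 q7 -25.9 width 0.0872
red 0.64 [317.6, 205.5] topz 0.0888 circ [515.1  84.2  33.8] 441 d tool yz mm [-4.6 -0.5]
blue 0.72 [316.0, 143.6] topz 0.089 circ [534.4 146.6  35.8] 437 d tool yz mm [60.7  0.4]
drying_rack 0.61 ((542.26708984375, -170.87210083007812), (59.607295989990234, 231.20692443847656), 29.346200942993164)
dressing_rack 0.93 ((539.85009765625, 162.97604370117188), (252.85693359375, 73.6442642211914), 73.03692626953125)
disc [572.4 271.   51.4] 1170 d tool yz [190.8   1.8]
disc [553.3 208.   51.9] 1759 d tool yz [125.    1.2]
disc [528.5  84.1  38.9] 209 d tool yz [-0.9 12.4]
```

View pics/w7.png

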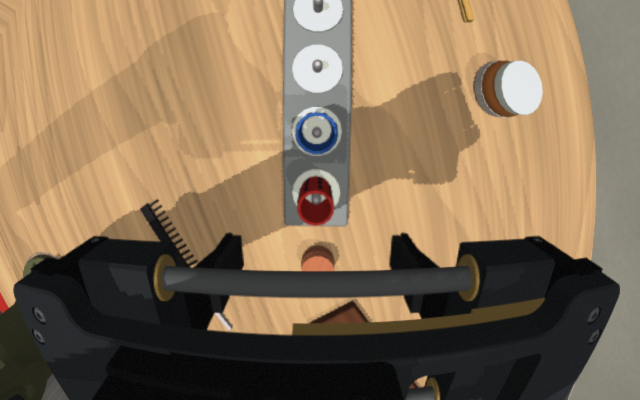

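Blue is down on its peg at (316,131), with its top at 89 mm, and red is unmoved. Next is green.

Request:
step_arm --pt "1 0 -0.06 0.02 -6" --pt "1 0 -0.115 0.039 -12" --pt "1 0 -0.17 0.058 -18" --pt "1 0 -0.225 0.076 -24" --pt "1 0 -0.28 0.095 -30" --pt "1 0 -0.322 0.109 -33" --pt "1 0 -0.322 0.109 -33" --pt "1 0 -0.322 0.109 -33" --pt "1 0 -0.322 0.109 -33"

```text
time_s: 18.42
tool_pos: [0.5312, -0.2501, 0.2024]
tool_rot: [77.9, 89.9, 94.7]
force: [-0.2, -0.2, 0.7]
grip_width: 0.0868
```

```bash
python3 meas.py w8
```

```text
18.475 tcp [ 0.5312 -0.2502  0.2025] z ang 16.77 q7 50.3 width 0.0869
blue 0.5 [313.2, 132.5] topz 0.0512 circ [ 514.2 -190.7   10.2] 85 d tool yz mm [61.7  0.8]
green 0.63 [312.9, 206.5] topz 0.0886 circ [ 530.7 -254.4   40.4] 527 d tool yz mm [-4.  -1.8]
yellow 0.83 [314.9, 257.5] topz 0.0882 circ [ 549.5 -313.2   27. ] 146 d tool yz mm [-65.8  -0.8]
drying_rack 0.57 ((522.5703125, -219.53799438476562), (74.10954284667969, 273.5680236816406), 16.578001022338867)
```

Request:
step_arm --pt "1 0.06 -0.003 -0.001 0" --pt "1 0.11 -0.003 -0.001 0" --pt "1 0.13 -0.003 -0.001 0" --pt "1 0.13 -0.003 -0.001 0" --pt "-1 0.13 -0.003 -0.001 0" --pt "-1 0.13 -0.003 -0.001 0" --pt "-1 0.13 -0.003 -0.001 0" --pt "-1 0.13 -0.003 -0.001 0" --pt "-1 0.13 -0.003 -0.001 0" --pt "-1 0.13 -0.003 -0.001 0" --pt "-1 0.13 -0.003 -0.001 0"

```text
time_s: 20.15
tool_pos: [0.5305, -0.2553, 0.0727]
tool_rot: [59.6, 90.0, 76.2]
force: [0.4, 0.5, 0.7]
grip_width: 0.0398
```

Request:
step_arm --pt "-1 -0.06 0 0 0" --pt "-1 -0.12 0 0 0" --pt "-1 -0.13 0.05 0.018 4" --pt "-1 -0.13 0.1 0.035 8" --pt "-1 -0.13 0.15 0.053 12" --pt "-1 -0.13 0.2 0.071 16" --pt "-1 -0.13 0.25 0.089 20" --pt "-1 -0.13 0.3 0.107 24" --pt "-1 -0.13 0.35 0.124 28" --pt "-1 -0.13 0.4 0.142 31" --pt "-1 -0.13 0.436 0.155 33" --pt "-1 -0.13 0.436 0.155 33"

```text
time_s: 21.65
tool_pos: [0.5535, 0.2113, 0.2019]
tool_rot: [178.0, 90.0, 161.9]
force: [-0.5, -1.1, 0.4]
grip_width: 0.0399
```

Request:
step_arm --pt "-1 0 0 0 0" --pt "-1 0 0 0 0"

```text
time_s: 21.9
tool_pos: [0.5548, 0.2048, 0.2028]
tool_rot: [-33.6, 90.0, -50.1]
force: [0.2, -0.4, 0.8]
grip_width: 0.0395
```

```bash
python3 meas.py w9
```

```text
21.95 tcp [0.5548 0.205  0.2028] z ang -16.55 q7 -30.9 width 0.0394
red 0.55 [313.4, 319.9] topz 0.0884 circ [534.3 132.3 114.8] 54 d tool yz mm [-75.6   1.1]
blue 0.47 [321.1, 253.7] topz 0.0892 circ [546.2 158.5   7. ] 19 d tool yz mm [-47.   5.]
dressing_rack 0.55 ((543.4716796875, 176.9386444091797), (279.22564697265625, 71.64173126220703), 72.7420425415039)
disc [574.1 277.4  49.5] 1024 d tool yz [74.9 -2.2]
disc [553.4 207.7  50.5] 1416 d tool yz [ 2.2 -2.1]
```

Request:
step_arm --pt "-1 0.04 0.001 -0.001 0" --pt "-1 0.075 0.001 -0.001 0" --pt "-1 0.1 0.001 -0.001 0" --pt "-1 0.115 0.001 -0.001 0" --pt "-1 0.124 0.001 -0.001 0" --pt "-1 0.13 0.001 -0.001 0" --pt "-1 0.13 0.001 -0.001 0" --pt "-1 0.13 0.001 -0.001 0"

```text
time_s: 23.25
tool_pos: [0.5542, 0.2082, 0.0732]
tool_rot: [53.1, 89.9, 36.7]
force: [0.6, -0.3, 1.0]
grip_width: 0.0397
```

Request:
step_arm --pt "-1 0.0 0 0 0" --pt "1 0.0 0 0 0" --pt "1 0.0 0 0 0" --pt "1 0.0 0 0 0" --pt "1 0.0 0 0 0" --pt "1 0.0 0 0 0" --pt "1 0.0 0 0 0" --pt "1 0.0 0 0 0"

```text
time_s: 24.25
tool_pos: [0.5538, 0.208, 0.0726]
tool_rot: [43.0, 90.0, 26.6]
force: [0.2, -0.2, -0.2]
grip_width: 0.0866
```

Request:
step_arm --pt "1 -0.05 0 0 0" --pt "1 -0.1 0 0 0" --pt "1 -0.13 0 0 0" --pt "1 -0.13 -0.06 0 0" --pt "1 -0.13 -0.06 0 0" --pt "1 -0.13 -0.06 0 0"

```text
time_s: 25.0
tool_pos: [0.5368, 0.1506, 0.2027]
tool_rot: [99.9, 89.9, 83.5]
force: [-0.7, -0.1, 0.4]
grip_width: 0.087
```

```bash
python3 meas.py w10
```

```text
25.05 tcp [0.5368 0.1514 0.2026] z ang -16.35 q7 -28.3 width 0.0873
red 0.86 [316.4, 255.3] topz 0.0884 circ [528.8 135.2 101.3] 184 d tool yz mm [-17.9  -3.1]
blue 0.78 [314.2, 204.7] topz 0.0887 circ [534.4 146.7  36.3] 476 d tool yz mm [-5.3 -0.9]
green 0.89 [319.0, 143.6] topz 0.089 circ [553.9 208.5  40.4] 512 d tool yz mm [59.4  0.4]
dressing_rack 0.61 ((545.1109008789062, 180.89675903320312), (268.7772521972656, 74.44530487060547), 72.47138214111328)
disc [572.3 271.3  51.8] 1774 d tool yz [124.9   0.4]
disc [548.8 148.2  37.8] 153 d tool yz [ 0.1 12.4]
disc [514.5  81.9  51.8] 400 d tool yz [-73.1  -1.7]
```

View pics/w10.png

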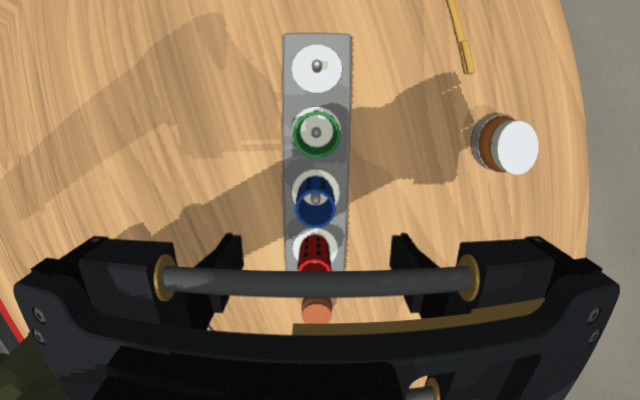

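Green is down over its peg at (316,132) with its top at 89 mm. Blue is still standing, and red too, though the gripper partly hides it. Last is yellow.

Request:
step_arm --pt "1 0 -0.06 0.02 -5" --pt "1 0 -0.115 0.038 -9" --pt "1 0 -0.17 0.056 -14" --pt "1 0 -0.225 0.074 -19" --pt "1 0 -0.28 0.092 -24" --pt "1 0 -0.335 0.11 -28" --pt "1 0 -0.39 0.128 -31" --pt "1 0 -0.444 0.145 -33" --pt "1 0 -0.444 0.145 -33" --pt "1 0 -0.444 0.145 -33" --pt "1 0 -0.444 0.145 -33"

```text
time_s: 26.72
tool_pos: [0.5516, -0.3142, 0.2023]
tool_rot: [68.5, 89.9, 85.3]
force: [0.4, 0.9, 0.5]
grip_width: 0.0871
```

```bash
python3 meas.py w11
```

```text
26.775 tcp [ 0.5516 -0.3142  0.2025] z ang 16.79 q7 58.7 width 0.0874
green 0.46 [314.6, 129.4] topz 0.051 circ [ 532.6 -254.2   10. ] 81 d tool yz mm [62.8 -1. ]
yellow 0.57 [314.4, 204.6] topz 0.0886 circ [ 551.8 -318.5   30.6] 380 d tool yz mm [-4.3 -1.1]
drying_rack 0.89 ((527.4147338867188, -236.69529724121094), (72.42068481445312, 247.6846466064453), 16.088186264038086)
dressing_rack 0.63 ((497.8874206542969, -135.16790771484375), (50.73006820678711, 34.54864501953125), 16.807104110717773)
```

Request:
step_arm --pt "1 0.06 -0.003 -0.001 0" --pt "1 0.11 -0.003 -0.001 0" --pt "1 0.13 -0.003 -0.001 0" --pt "1 0.13 -0.003 -0.001 0" --pt "-1 0.13 -0.003 -0.001 0" --pt "-1 0.13 -0.003 -0.001 0" --pt "-1 0.13 -0.003 -0.001 0" --pt "-1 0.13 -0.003 -0.001 0" --pt "-1 0.13 -0.003 -0.001 0" --pt "-1 0.13 -0.003 -0.001 0" --pt "-1 0.13 -0.003 -0.001 0" --pt "-1 0.13 -0.003 -0.001 0"

```text
time_s: 28.58
tool_pos: [0.5505, -0.3195, 0.0725]
tool_rot: [107.2, 90.0, 123.8]
force: [-0.7, 0.1, -0.1]
grip_width: 0.03
```

Request:
step_arm --pt "-1 -0.06 0 0 0" --pt "-1 -0.12 0 0 0" --pt "-1 -0.13 0.05 0.017 3" --pt "-1 -0.13 0.1 0.034 6" --pt "-1 -0.13 0.15 0.051 9" --pt "-1 -0.13 0.2 0.068 12" --pt "-1 -0.13 0.25 0.086 15" --pt "-1 -0.13 0.3 0.103 18" --pt "-1 -0.13 0.35 0.12 21" --pt "-1 -0.13 0.4 0.137 24" --pt "-1 -0.13 0.45 0.154 27" --pt "-1 -0.13 0.5 0.171 30"

```text
time_s: 30.08
tool_pos: [0.5714, 0.21, 0.2028]
tool_rot: [64.4, 90.0, 50.9]
force: [-0.4, -0.1, -0.3]
grip_width: 0.0304
```

Request:
step_arm --pt "-1 0 0.04 -0.008 2" --pt "-1 0 0.06 -0.012 3" --pt "-1 0 0.06 -0.012 3" --pt "-1 0 0.06 -0.012 3"

```text
time_s: 30.58
tool_pos: [0.574, 0.2677, 0.2026]
tool_rot: [-69.1, 89.9, -85.6]
force: [0.4, 0.0, -0.1]
grip_width: 0.03
```

```bash
python3 meas.py w12
```

```text
30.625 tcp [0.5742 0.2674 0.2028] z ang -16.54 q7 -31.3 width 0.0298
blue 0.57 [312.6, 312.9] topz 0.0887 circ [550.1 199.2 120.4] 205 d tool yz mm [-72.1  -3.7]
yellow 0.77 [316.5, 249.6] topz 0.2188 circ [573.6 268.8  30.7] 874 d tool yz mm [ 1.3 -1. ]
dressing_rack 0.67 ((550.7981567382812, 201.88307189941406), (229.94134521484375, 73.06612396240234), 73.36434173583984)
disc [572.7 271.1  50.5] 1463 d tool yz [ 3.3 -2.5]
```

Request:
step_arm --pt "-1 0.04 0.002 -0.001 0" --pt "-1 0.075 0.002 -0.001 0" --pt "-1 0.1 0.002 -0.001 0" --pt "-1 0.115 0.002 -0.001 0" --pt "-1 0.124 0.002 -0.001 0" --pt "-1 0.13 0.002 -0.001 0" --pt "-1 0.13 0.002 -0.001 0" --pt "-1 0.13 0.002 -0.001 0"

```text
time_s: 31.92
tool_pos: [0.5738, 0.272, 0.0733]
tool_rot: [54.3, 89.9, 37.9]
force: [0.2, -0.1, -0.6]
grip_width: 0.0299
```

Request:
step_arm --pt "-1 0.0 0 0 0" --pt "1 0.0 0 0 0" --pt "1 0.0 0 0 0" --pt "1 0.0 0 0 0" --pt "1 0.0 0 0 0" --pt "1 0.0 0 0 0" --pt "1 0.0 0 0 0" --pt "1 0.0 0 0 0"

```text
time_s: 32.92
tool_pos: [0.5734, 0.2718, 0.0726]
tool_rot: [44.3, 90.0, 27.9]
force: [0.1, 0.3, 0.0]
grip_width: 0.0852
```

Request:
step_arm --pt "1 -0.05 0 0 0" --pt "1 -0.1 0 0 0" --pt "1 -0.14 0 0 0" --pt "1 -0.14 -0.06 0 0" --pt "1 -0.14 -0.12 0 0" --pt "1 -0.14 -0.18 0 0" --pt "1 -0.14 -0.2 0 0" --pt "1 -0.14 -0.2 0 0" --pt "1 -0.14 -0.2 0 0"

```text
time_s: 34.05
tool_pos: [0.5173, 0.0823, 0.2127]
tool_rot: [55.3, 90.0, 39.0]
force: [0.1, 0.0, -0.5]
grip_width: 0.087
```

```bash
python3 meas.py w13; python3 - <<'E'
from h import *
a=read_camera("side")[0][:,:,::-1]
cv2.imwrite("pics/side1.png",cv2.resize(a[100:300,200:520],None,fx=2,fy=2))
E
```

```text
34.1 tcp [0.5172 0.0823 0.2126] z ang -16.22 q7 -24.1 width 0.0871
red 0.66 [312.5, 196.9] topz 0.0888 circ [515.2  84.8  33.5] 396 d tool yz mm [ 1.9 -2.7]
blue 0.73 [314.1, 137.0] topz 0.0891 circ [534.4 146.2  35.9] 425 d tool yz mm [66.3 -1.5]
green 0.88 [316.5, 48.2] topz 0.0891 circ [553.8 208.2  40. ] 446 d tool yz mm [131.2  -0.2]
yellow 0.56 [318.4, 8.7] topz 0.0787 circ [570.9 260.2  18.2] 57 d tool yz mm [185.9   1.8]
drying_rack 0.75 ((543.566162109375, -180.8880615234375), (69.87928771972656, 250.81748962402344), 31.117080688476562)
dressing_rack 0.82 ((539.5842895507812, 162.71078491210938), (251.4358367919922, 73.69682312011719), 72.71340942382812)
disc [572.2 270.6  51. ] 700 d tool yz [1.962e+02 1.000e-01]
disc [554.6 210.6  31.9] 261 d tool yz [ 1.337e+02 -1.000e-01]
disc [552.4 207.   50.7] 383 d tool yz [129.7  -1.1]
disc [528.6  83.8  40.7] 202 d tool yz [ 4.7 10.4]
```

View pics/w13.png

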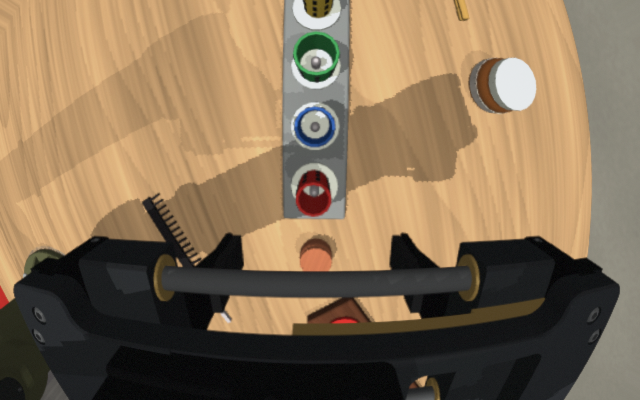

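View pics/side1.png

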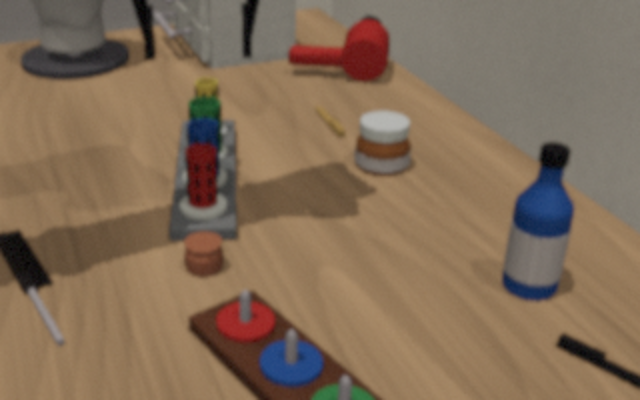

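All four stand in order. The wrist view cuts off yellow's top, at (318,5), so I'll check its height and position from the top camera and then hand in.

Request:
step_arm --pt "1 0 0.06 0 0" --pt "1 0 0.06 0 0" --pt "1 0 0.06 0 0"

```text
time_s: 34.83
tool_pos: [0.5338, 0.1373, 0.2123]
tool_rot: [-86.1, 89.9, -102.5]
force: [-0.3, -0.6, -0.1]
grip_width: 0.0869
```

```bash
python3 meas.py w14 | grep -E "tcp|yellow|green|disc"
```

```text
34.875 tcp [0.5338 0.1365 0.2125] z ang -16.45 q7 -26.3 width 0.0871
green 0.89 [314.9, 130.8] topz 0.089 circ [554.2 208.6  39.7] 463 d tool yz mm [75.1 -0.9]
yellow 0.87 [317.9, 45.2] topz 0.0887 circ [574.4 272.1  30.4] 388 d tool yz mm [141.7   0.5]
disc [572.4 270.2  51.5] 782 d tool yz [139.3  -0.8]
disc [527.6  81.5  42.7] 196 d tool yz [-54.2   9.6]
```

```bash
python3 -c "
from cell import env; print(env.sign_off())"
```

```text
the job is handed in; nothing more can be done
None
```

All four rollers are on the grey dressing rack in reverse order: yellow, green, blue, red from left to right. I handed the job in at about 35 s of the 106 s allowed.

- **Height:** in the last wrist-camera views all four tops read 89 mm, the same as when the rollers stood seated on the drying rack. True seated height is 88 mm, so they are fully down on the discs.
- **Position:** each roller's centre measured within about 3.5 mm of its disc's centre, and they stand upright in the pictures.
- **Gripper:** it was open and about 12 cm above the roller tops, touching nothing. Force readings stayed around 1 N after every move.

I said I would check yellow from the top camera. I instead moved the arm 6 cm back along the rack and measured it with the wrist camera. None of these last checks failed. Along the way the networks gave some low-confidence or partly hidden readings, which I did not use.

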